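Feed ear plugs through the sorting gate

ROBOT

A 7-joint arm with a two-finger parallel gripper is mounted at the origin on the work surface. World frame = base frame: x ahead of the robot, y to its left, z up, the work surface at z = 0. Lengths are in m, angles in rad, forces in N, time in s.
With the tool pointing down it reaches from about 0.425 to 1.025 m from the base axis. Payload 9.4 kg.
Tool frame: the origin (TCP) lies midway between the tips of the shut fingers; the grasp point (between the pads) lies 19 mm behind it; z points along the fingers, y is the direction in which the jaws open and shut (so a half turn about z gives the same grasp; the last joint's range is limited). The gripper opens to 93 mm and grips with 3 to 60 N. Pads are 15 mm wide; open, the fingers measure 128 mm over their backs; the gripper's body (75 mm by 188 mm) begins 65 mm behind the grasp point.
Start: joints at [-1.281, 0.599, -0.003, 1.599, 0.002, 0.943, -0.08], TCP at [0.26, 0.677, 0.219] pointing down, gripper open.
Joint ranges: [-2.57, 2.57], [-0.35, 1.97], [-1.29, 1.29], [0.11, 2.56], [-1.05, 4.19], [0.11, 1.86], [-2.63, 2.63]. Speed limits (rad/s): [2.22, 2.22, 3.01, 3.01, 3.14, 3.14, 3.14].

INTERFACE

Orientations are given as a rotation vector (axis times angle).
In Python, from station import * gives the robot as it stands. The module is installed in compiled form; this text tells all that it offers.
- The arm moves only by the tool move_arm, never from a script. Its arguments are lists of equal length, an entry for each row: "linear": the shift along the tool's x, y, z in m, a list of three; "twist": the turn, a rotation vector about the tool's x, y, z in degrees, a list of three; "fingers": the closure, from -1 (fully open) to 1 (shut). In form: {"linear": [[dx, dy, dz], ...], "twist": [[wx, wy, wz], ...], "fingers": [fingers, ...]}. A call has 1 to 12 rows; each row is the pose to reach, as a shift and turn from the pose commanded when the call began, along the tool's axes at that moment; what a row does not reach only later rows make up. A row lasts 1/8 s, in which the tool goes at most 62.5 mm and 10.7 degrees, less where a joint would pass 70% of its speed; a pose out of reach is approached as far as the arm can. A call with a gripper value outside its range is refused whole. The fingers move at their own pace and stop on an object; the grip force is fixed at half the most. Time passes only in rows, so rows that repeat a pose let the fingers close. It gives the time, the measured TCP pose, the force and the opening at its end, in the units of the state.
- observe(): the state, without advancing time (a new reading comes with each control period).
- snapshot(name): name is "side" or "top"; returns the picture (480x640x3 uint8, red, green, blue); there is no depth.
- camera_model(name): a dict with "K" (3x3 intrinsics, pixels), "extrinsics" (4x4, takes a point from camera to world coordinates). Camera axes: x right, y down, z forward; pixel columns grow to the right and rows downward; lengths in m; the calibration is good to about 2 mm. A picture is of the moment at which its call begins. camera_model takes no time and is no camera call.
- sign_off(): hands the job in, once; it reports no verdict.
The state is a dict: "clock": time; "joint_pos": joint angles; "dq": joint speeds; "tau": joint torques, N m; "tcp_pos": TCP position; "tcp_rot": TCP orientation; "contact_force": force on the tool from outside, world axes, zero at the start; "ft_torque": the same for the moment, N m; "width": opening from 0.0 (shut) to 1.0 (fully open).
Only numpy, scipy, OpenCV 4.12 (cv2) and the standard library are available. Lean on these libraries where they do the work, as an engineer would, in place of code of your own. Each camera call takes 0.05 s, during which the arm holds its last target. There are 200 camera calls.

TASK

On the grey sorting board, push the three coloured ear plugs with the fingertips, one at a time, through the narrow gate in the fence so that each drops into the slot behind it: white first, then green, then orange. Only push them along the board; do not pick any of them up. Leave the black plug and everything else standing on the board and the desk where it is.

Things in the scene. Friction and masses are not known exactly. Their poses are not given: they have to be found in the camera images.
- board: Fixed grey sorting board, top 55 mm above the desk. Origin on the desk under point gate; x points through the gate. Flat area x -200 to 0, y -160 to 160 mm; side rims 6 mm high, 4 thick inside |y| 160; open at x -200. Metal fence along x 0 to 6, 12 mm high, gate in its middle. Behind it a level shelf either side of the slot, to x 50, then a wall 12 mm high, x 50 to 66.
- gate (a point): Middle of the gate, on the board top (55 mm up) at the fence's inner face; axes as the board's. Gate 38 mm wide along y, rounded ends. The slot begins exactly here: no floor from x = 0 on, so a plug whose centre is pushed some 8 mm past this point tips and falls in; fingertips that stop at the fence have pushed far enough.
- slot (a point): Middle of the slot's mouth, level with the board's top, 25 mm past the gate; axes as the board's. The slot is an open well 50 mm long (x) by 44 mm wide (y) and 51 mm deep, holding all three plugs.
- white_plug: White ear plug: solid disc lying flat, 28 mm diameter, 10 mm thick, about 18 g, with a small metal inlay in its faces. Origin at the disc's centre (60 mm above the desk while it lies on the board); axis z. It slides flat on the board when pushed at its edge.
- green_plug: Green ear plug: solid disc lying flat, 28 mm diameter, 10 mm thick, about 18 g, with a small metal inlay in its faces. Origin at the disc's centre (60 mm above the desk while it lies on the board); axis z. It slides flat on the board when pushed at its edge.
- orange_plug: Orange ear plug: solid disc lying flat, 28 mm diameter, 10 mm thick, about 18 g, with a small metal inlay in its faces. Origin at the disc's centre (60 mm above the desk while it lies on the board); axis z. It slides flat on the board when pushed at its edge.
- black_plug: Black ear plug: solid disc lying flat, 28 mm diameter, 10 mm thick, about 18 g, with a small metal inlay in its faces. Origin at the disc's centre (60 mm above the desk while it lies on the board); axis z. It slides flat on the board when pushed at its edge. It is to stay where it lies.
- glue_jar: Small glue jar standing on the shelf behind the fence on the board's +y side, 28 mm diameter, 40 mm high; origin under its base. Leave alone.
- bangle: Steel ring lying on the shelf behind the fence on the board's -y side, 36 mm diameter, 12 mm high; origin under its base. Leave alone.
- pen_mug: White mug with three pens on the desk, 76 mm diameter, 155 mm high with the pens; origin under its base. Leave alone.
- glasses: Black spectacles on the desk, about 140 by 125 mm, 42 mm high; origin under the bridge, arms along +x. Leave alone.
- tape_roll: Yellow tape roll lying on the desk, 80 mm diameter, 19 mm high; origin under its centre. Leave alone.
- ink_bottle: Ink bottle standing on the desk, 48 mm diameter, 60 mm high; origin under its base. Leave alone.

How it is judged:
On the way, in this order (a step that is already met when the one before it is completed fails the run):
1. the white plug lies in the slot (x of white_plug in the frame of slot between -0.026 and 0.026 m and y of white_plug in the frame of slot between -0.023 and 0.023 m and z of white_plug in the frame of slot below -0.008 m), for 0.2 s.
2. the green plug lies in the slot (x of green_plug in the frame of slot between -0.026 and 0.026 m and y of green_plug in the frame of slot between -0.023 and 0.023 m and z of green_plug in the frame of slot below -0.008 m), for 0.2 s.
3. the orange plug lies in the slot (x of orange_plug in the frame of slot between -0.026 and 0.026 m and y of orange_plug in the frame of slot between -0.023 and 0.023 m and z of orange_plug in the frame of slot below -0.008 m), for 0.2 s.
At the end, for the whole second after the job is handed in: White, green and orange plugs all lie at rest in the slot, each centre inside the slot's mouth outline and at least 8 mm below the board's top; the black plug and the other things are within 20 mm of where they started (all of step 1 and all of step 2 and all of step 3 and linear speed of each of white_plug, green_plug, orange_plug below 0.02 m/s and distance of each of black_plug, glue_jar, bangle, pen_mug, glasses, tape_roll, ink_bottle from where it was at the start of the episode below 0.02 m); the robot touches nothing.
It fails at once if a white, green or orange plug is lifted (its centre more than 10 mm above where it is when flat on the board) (height (world z) of any of white_plug, green_plug, orange_plug above 0.07 m).
It fails at once if the black plug is moved more than 20 mm (distance of black_plug from where it was at the start of the episode above 0.02 m).
It fails at once if another thing on the board or desk is moved more than 20 mm (distance of any of glue_jar, bangle, pen_mug, glasses, tape_roll, ink_bottle from where it was at the start of the episode above 0.02 m).
It also fails if it takes over 69 s, if anything falls off the work surface, if the arm or the gripper's body presses on something with over 40 N, if the wrist force passes 120 N, or if a joint passes its speed limit or range.

## Working session

There is one attempt and no reset: what is moved stays moved. The work goes in short steps, Python scripts to look and compute and a tool call to move; the robot and the scene stay as the last step left them, time stands still between calls to the robot, and variables do not carry over. Pictures are saved under pics/ and viewed, about 8 in all and at most 12, crops included, and the job is handed in when it is done.

Besides the shell and the picture viewer there is one more tool, called after "Emit:" in YAML: its name, and indented under it one key for each argument. move_arm: Moves the arm, as the interface text tells. Its arguments: {"type":"object","properties":{"linear":{"type":"array"},"twist":{"type":"array"},"fingers":{"type":"array"}},"required":["linear","twist","fingers"]}

```bash
mkdir -p pics; python3 - <<'E'
from station import *
import cv2,numpy as np
s=observe();print(s['clock'],s['tcp_pos'],s['tcp_rot'],s['width'])
for n in("top","side"):
    im=snapshot(n);cv2.imwrite(f"pics/{n}0.png",im[:,:,::-1]);c=camera_model(n);print(n,c['K'],np.round(c['extrinsics'],4))
E
```

```text
0.0 [0.25983715 0.67631683 0.2177754 ] [-5.72817329e-01 -3.08876969e+00  2.37991955e-03] 1.003084082769241
top [[452.00061469   0.         316.49333548]
 [  0.         452.00061469 236.14174314]
 [  0.           0.           1.        ]] [[ 0.0072 -0.9901  0.14    0.3806]
 [-0.9999 -0.0055  0.0123 -0.0196]
 [-0.0114 -0.1401 -0.9901  1.2454]
 [ 0.      0.      0.      1.    ]]
side [[446.94461264   0.         314.28613308]
 [  0.         446.94461264 232.43887233]
 [  0.           0.           1.        ]] [[-0.996  -0.0718  0.0525  0.4696]
 [-0.088   0.711  -0.6977  0.7966]
 [ 0.0127 -0.6995 -0.7145  0.8945]
 [ 0.      0.      0.      1.    ]]
```

View pics/top0.png

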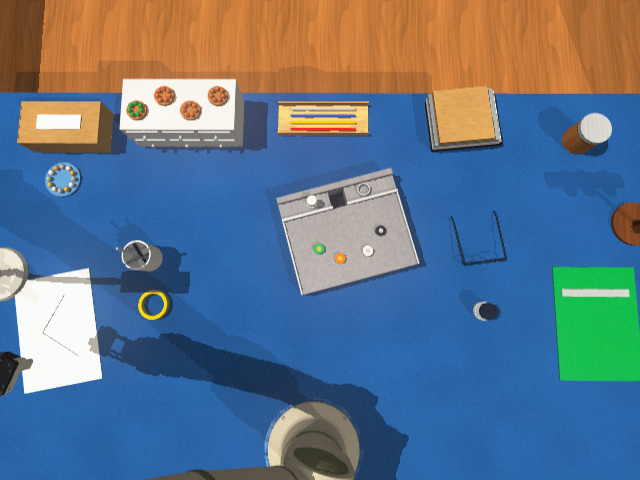

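View pics/side0.png

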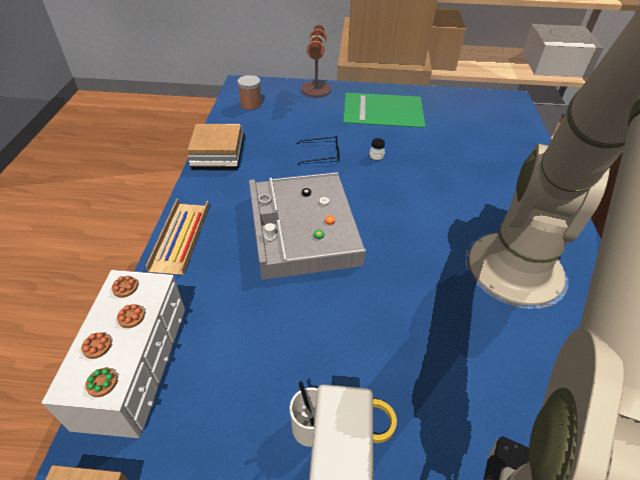

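The top picture shows the board with its slot at about (337,198), white at (368,251), green at (319,248), orange at (340,258) and black at (381,231). The side picture agrees: jar on the +y shelf, bangle on the -y shelf. Next I measure them.

```bash
cat >h.py <<'E'
from station import *
import cv2,numpy as np
def ray(n,px,z):
    c=camera_model(n);K,E=c['K'],c['extrinsics']
    d=E[:3,:3]@np.linalg.solve(K,[px[0],px[1],1]);o=E[:3,3]
    return (o+d*(z-o[2])/d[2])[:2]
def blobs(im,win):
    x0,y0,x1,y1=win
    h=cv2.cvtColor(im,cv2.COLOR_RGB2HSV);H,S,V=[h[:,:,i].astype(int) for i in range(3)]
    M={'green':(H>40)&(H<85)&(S>110),'orange':(H<20)&(S>130),'white':(S<40)&(V>205),'black':(V<60)}
    r={}
    for k,m in M.items():
        w=np.zeros(m.shape,np.uint8);w[y0:y1,x0:x1]=m[y0:y1,x0:x1]
        cs,_=cv2.findContours(w,cv2.RETR_EXTERNAL,cv2.CHAIN_APPROX_NONE)
        r[k]=[(np.round(np.add(cv2.minEnclosingCircle(c)[0],0),1),len(c),cv2.boundingRect(c)) for c in cs if len(c)>=8]
    return r
E
python3 - <<'E'
from h import *
for n,win in(("top",(270,165,425,295)),("side",(245,170,365,280))):
    im=cv2.imread(f"pics/{n}0.png")[:,:,::-1].copy()
    for k,l in blobs(im,win).items():
        for p,c,b in l: print(n,k,p,c,b,np.round(ray(n,p,.065),4))
a=cv2.imread("pics/top0.png")[165:300,270:425];b=cv2.imread("pics/side0.png")[170:280,245:370]
cv2.imwrite("pics/ctop.png",cv2.resize(a,None,fx=5,fy=4.4,interpolation=cv2.INTER_CUBIC)[:, :])
cv2.imwrite("pics/ctop.png",cv2.resize(a,None,fx=4,fy=4,interpolation=cv2.INTER_CUBIC))
E
```

```text
top green [318.8 248.2] 27 (314, 244, 10, 10) [ 0.5156 -0.0112]
top orange [339.8 257.9] 28 (335, 253, 11, 11) [ 0.4903 -0.0664]
top white [367.6 250. ] 27 (363, 245, 10, 11) [ 0.5116 -0.1393]
top white [292. 258.] 140 (283, 223, 19, 71) [0.4893 0.0589]
top white [307. 214.] 102 (282, 206, 51, 16) [0.6068 0.0207]
top white [311.3 200. ] 25 (307, 196, 10, 9) [0.6449 0.0096]
top white [407.5 227. ] 140 (397, 192, 22, 71) [ 0.5732 -0.2449]
top white [372.  196.5] 101 (347, 189, 51, 15) [ 0.6551 -0.1522]
top white [368.5 188. ] 8 (368, 186, 2, 5) [ 0.6783 -0.1431]
top black [337.8 199.9] 61 (330, 193, 13, 15) [ 0.6455 -0.0611]
side green [318.5 234. ] 25 (314, 230, 10, 9) [ 0.5192 -0.0088]
side orange [318.5 232.5] 8 (317, 232, 4, 2) [ 0.5197 -0.0142]
side orange [329.5 219.5] 27 (325, 215, 10, 10) [ 0.4944 -0.0656]
side white [325. 254.] 153 (287, 249, 77, 11) [0.4976 0.0586]
side white [269.5 226.5] 24 (265, 223, 10, 8) [ 0.6496 -0.0232]
side white [281.5 239. ] 78 (278, 220, 8, 39) [0.612  0.0185]
side white [324. 200.] 22 (319, 197, 11, 7) [ 0.5147 -0.1425]
side white [273.  193.5] 63 (270, 178, 7, 32) [ 0.6607 -0.1554]
side black [305.8 192. ] 29 (302, 189, 9, 7) [ 0.5688 -0.1715]
```

View pics/ctop.png

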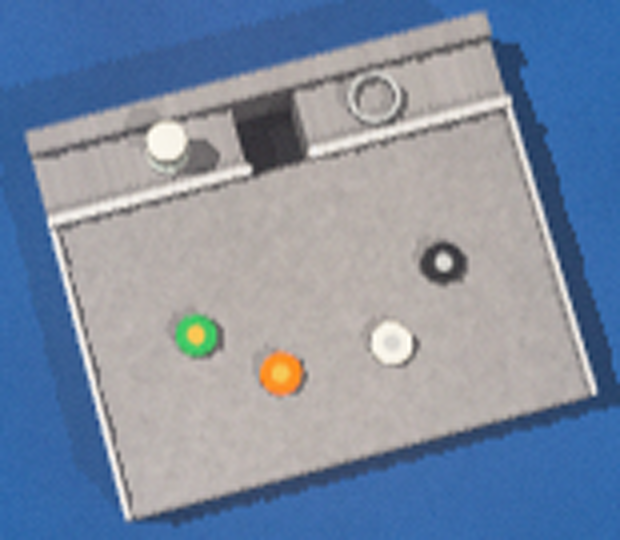

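```bash
cat >>h.py <<'E'
from scipy.spatial.transform import Rotation as R
def goal(g,yaw,p,z,head):
    """tool-frame shift/turn to put TCP at board p, height z, tool -x heading 'head' deg in board frame"""
    s=observe();T=R.from_rotvec(s['tcp_rot']);B=R.from_euler('z',yaw,degrees=True)
    w=np.r_[g+(B.as_matrix()[:2,:2]@np.array(p)),z]
    x=-R.from_euler('z',yaw+head,degrees=True).as_matrix()[:,0];zz=np.array([0,0,-1.])
    G=R.from_matrix(np.c_[x,np.cross(zz,x),zz])
    return np.round(T.inv().apply(w-s['tcp_pos']),4),np.round((T.inv()*G).as_rotvec(degrees=True),1)
def toboard(g,yaw,w): 
    return R.from_euler('z',-yaw,degrees=True).as_matrix()[:2,:2]@(np.array(w)[:2]-g)
E
python3 - <<'E'
from h import *
im=cv2.imread("pics/top0.png")[:,:,::-1].copy()
h=cv2.cvtColor(im,cv2.COLOR_RGB2HSV);m=((h[:,:,1]<40)&(h[:,:,2]>205))
def comp(x,y,w,hh,z):
    yy,xx=np.nonzero(m[y:y+hh,x:x+w]);return np.array([ray("top",(a+x,b+y),z) for a,b in zip(xx,yy)])
F1=comp(282,206,51,16,.067);F2=comp(347,189,51,15,.067);L=comp(283,223,19,71,.061);Rr=comp(397,208,22,55,.061)
d=[cv2.fitLine(np.float32(q),cv2.DIST_HUBER,0,.01,.01).ravel() for q in(np.r_[F1,F2],L,Rr)]
for q in d: print(np.round(q,4),np.degrees(np.arctan2(q[1],q[0])))
yaw=np.mean([(np.degrees(np.arctan2(q[1],q[0]))+k)%180 for q,k in zip(d,(90,0,0))])
Ri=R.from_euler('z',-yaw,degrees=True).as_matrix()[:2,:2]
fx=(Ri@d[0][2:])[0]-.003; fy=((Ri@d[1][2:])[1]+(Ri@d[2][2:])[1])/2
gy=[(Ri@F1.T)[1].min(),(Ri@F2.T)[1].max()]
print("yaw",yaw,"rims",(Ri@d[1][2:])[1]-fy,"gate edges",np.array(gy)-fy)
g=Ri.T@np.array([fx,fy]);print("g",g)
for k,p in dict(green=(318.8,248.2),orange=(339.8,257.9),white=(367.6,250),black=(380.7,230.5),slot=(337.8,199.9)).items():
    print(k,np.round(toboard(g,yaw,ray("top",p,.065 if k!='slot' else .055)),4))
print(goal(g,yaw,(-.13,-.06),.15,0))
E
```

```text
[ 0.2623 -0.965   0.624  -0.0357] -74.79342
[0.964  0.266  0.4891 0.0586] 15.425653
[ 0.964   0.2659  0.5421 -0.2542] 15.421605
yaw 15.35128 rims 0.1578134729359052 gate edges [ 0.02121119 -0.02012834]
g [ 0.6294092  -0.06656764]
green [-0.0951  0.0835]
orange [-0.1341  0.037 ]
white [-0.1329 -0.0389]
black [-0.092  -0.0864]
slot [0.019  0.0001]
(array([-0.5422, -0.6863,  0.0689]), array([ -0.1,  -0. , -36.4]))
```

```bash
cat >>h.py <<'E'
g0=np.array([.6294,-.0666]);Y=15.35
def G(p,z,head): return goal(g0,Y,p,z,head)
def where():
    s=observe();x=-R.from_rotvec(s['tcp_rot']).as_matrix()[:,0]
    print('t',s['clock'],'board',np.round(toboard(g0,Y,s['tcp_pos']),4),'z',round(s['tcp_pos'][2],4),'head',round(np.degrees(np.arctan2(x[1],x[0]))-Y,2),'w',s['width'],'F',np.round(s['contact_force'],1),'j7',s['joint_pos'][6])
E
python3 - <<'E'
from h import *
print(G((0,.3),.218,0)); print(G((-.174,-.057),.218,24)); print(G((-.174,-.057),.1,24)); where()
E
```

```text
(array([-4.335e-01, -3.195e-01,  4.000e-04]), array([ -0.1,  -0. , -36.4]))
(array([-0.505 , -0.7101,  0.0009]), array([ -0.1,  -0. , -60.4]))
(array([-0.505 , -0.71  ,  0.1189]), array([ -0.1,  -0. , -60.4]))
t 0.1 board [-0.1596  0.8143] z 0.2179 head -36.36 w 1.0021077948236297 F [ 0.3  0.2 -0.6] j7 -0.07978670296182166
```

Emit:
move_arm:
  linear:
    - [-0.05, -0.04, 0]
    - [-0.1, -0.08, 0]
    - [-0.15, -0.12, 0]
    - [-0.2, -0.16, 0]
    - [-0.25, -0.2, 0]
    - [-0.3, -0.24, 0]
    - [-0.34, -0.28, 0]
    - [-0.37, -0.33, 0]
    - [-0.4, -0.38, 0]
    - [-0.42, -0.43, 0]
    - [-0.44, -0.48, 0]
    - [-0.45, -0.53, 0]
  twist:
    - [0, 0, -5]
    - [0, 0, -10]
    - [0, 0, -15]
    - [0, 0, -20]
    - [0, 0, -25]
    - [0, 0, -30]
    - [0, 0, -35]
    - [0, 0, -40]
    - [0, 0, -45]
    - [0, 0, -50]
    - [0, 0, -55]
    - [0, 0, -60.4]
  fingers: [0.66, 0.66, 0.66, 0.66, 0.66, 0.66, 0.66, 0.66, 0.66, 0.66, 0.66, 0.66]

```text
clock: 1.6
tcp_pos: [0.4901, 0.0186, 0.2185]
tcp_rot: [-1.062, 2.957, -0.0]
contact_force: [0.9, 0.2, -0.2]
width: 0.168
```

```bash
python3 - <<'E'
from h import *
where();print(G((-.174,-.057),.218,24),G((-.174,-.057),.1,24))
E
```

```text
t 1.6 board [-0.1118  0.1191] z 0.2185 head 24.16 w 0.16802130909624036 F [ 0.9  0.2 -0.2] j7 1.9643548468422554
(array([ 0.1288, -0.1352,  0.0005]), array([-0. , -0. ,  0.2])) (array([ 0.1288, -0.1352,  0.1185]), array([-0. , -0. ,  0.2]))
```

Emit:
move_arm:
  linear:
    - [0.05, -0.04, 0]
    - [0.09, -0.08, 0]
    - [0.12, -0.12, 0]
    - [0.129, -0.135, 0.02]
    - [0.129, -0.135, 0.06]
    - [0.129, -0.135, 0.1]
    - [0.129, -0.135, 0.13]
    - [0.129, -0.135, 0.15]
    - [0.129, -0.135, 0.159]
    - [0.129, -0.135, 0.159]
  twist:
    - [0, 0, 0]
    - [0, 0, 0]
    - [0, 0, 0]
    - [0, 0, 0]
    - [0, 0, 0]
    - [0, 0, 0]
    - [0, 0, 0]
    - [0, 0, 0]
    - [0, 0, 0]
    - [0, 0, 0]
  fingers: [0.66, 0.66, 0.66, 0.66, 0.66, 0.66, 0.66, 0.66, 0.66, 0.66]

```text
clock: 2.85
tcp_pos: [0.4758, -0.1654, 0.0594]
tcp_rot: [1.059, -2.957, -0.001]
contact_force: [0.5, -0.5, 0.1]
width: 0.168
```

```bash
python3 - <<'E'
from h import *
where();print(G((-.174,-.057),.059,24))
a=snapshot("top")[165:300,270:425,::-1];b=snapshot("side")[170:280,245:370,::-1]
a=cv2.resize(a,None,fx=3,fy=3,interpolation=cv2.INTER_CUBIC);b=cv2.resize(b,(335,405),interpolation=cv2.INTER_CUBIC)
b=cv2.resize(b,(330,290))
b=np.vstack([b,np.zeros((115,330,3),np.uint8)])
cv2.imwrite("pics/p1.png",np.hstack([a,b]))
E
```

```text
t 2.85 board [-0.1743 -0.0547] z 0.0594 head 24.04 w 0.1680444783786529 F [ 0.5 -0.5  0.1] j7 2.2567735167696696
(array([ 0.0007, -0.0022,  0.0004]), array([ 0., -0.,  0.]))
```

View pics/p1.png

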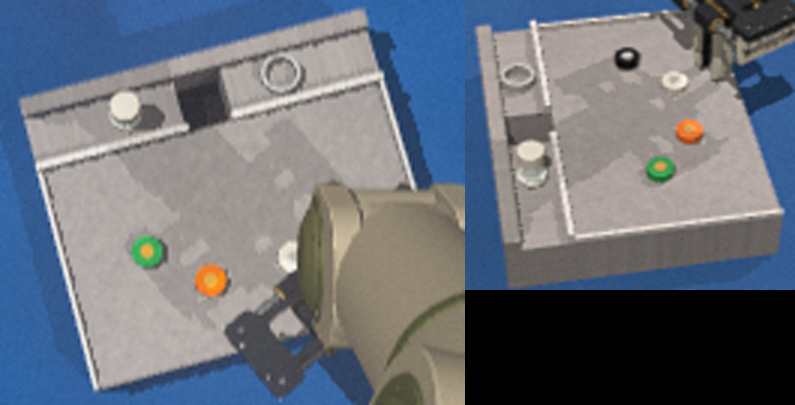

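Emit:
move_arm:
  linear:
    - [-0.01, -0.002, 0.001]
    - [-0.02, -0.002, 0.001]
    - [-0.03, -0.002, 0.001]
    - [-0.04, -0.002, 0.001]
    - [-0.05, -0.002, 0.001]
    - [-0.06, -0.002, 0.001]
    - [-0.07, -0.002, 0.001]
    - [-0.08, -0.002, 0.001]
    - [-0.09, -0.002, 0.001]
    - [-0.1, -0.002, 0.001]
    - [-0.106, -0.002, 0.001]
    - [-0.11, -0.002, 0.001]
  twist:
    - [0, 0, 0]
    - [0, 0, 0]
    - [0, 0, 0]
    - [0, 0, 0]
    - [0, 0, 0]
    - [0, 0, 0]
    - [0, 0, 0]
    - [0, 0, 0]
    - [0, 0, 0]
    - [0, 0, 0]
    - [0, 0, 0]
    - [0, 0, 0]
  fingers: [0.66, 0.66, 0.66, 0.66, 0.66, 0.66, 0.66, 0.66, 0.66, 0.66, 0.66, 0.66]

```text
clock: 4.45
tcp_pos: [0.5625, -0.0971, 0.0586]
tcp_rot: [1.059, -2.958, 0.0]
contact_force: [0.4, 0.0, 0.4]
width: 0.171
```

```bash
python3 - <<'E'
from h import *
where()
a=snapshot("top")[165:300,270:425,::-1];b=snapshot("side")[170:280,245:370,::-1]
cv2.imwrite("pics/p2.png",np.hstack([cv2.resize(a,(399,348),interpolation=cv2.INTER_CUBIC),cv2.resize(b,(395,348),interpolation=cv2.INTER_CUBIC)]))
E
```

```text
t 4.45 board [-0.0726 -0.0117] z 0.0586 head 24.04 w 0.1706179237482117 F [0.4 0.  0.4] j7 2.156164310319967
```

View pics/p2.png

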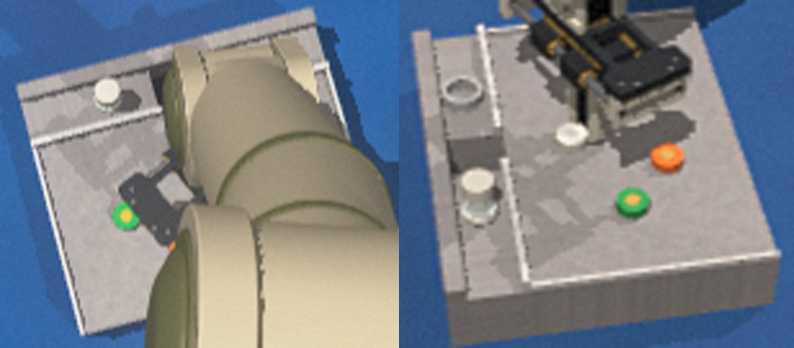

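Seen from the side, white lies against the two tips at about (571,134) in the crop, just ahead of the gate. The top view is covered by the arm. I now measure white in the side view, correcting with the side-minus-top offset from the start.

```bash
cat >>h.py <<'E'
OFF={'green':(.5192-.5156,-.0088+.0112),'orange':(.0041,.0008),'white':(.0031,-.0032)}
def plug(k,name=None):
    im=snapshot("side");out=[]
    for p,c,b in blobs(im,(245,170,365,280))[k]:
        if c<45 and c>9: out.append((p,c,np.round(toboard(g0,Y,ray("side",p,.065)-OFF[k]),4)))
    return out
E
python3 - <<'E'
from h import *
print(plug('white'));
for y in (-.002,0): print(G((-.085,y),.059,0))
E
```

```text
[(array([284.5, 255.5]), 11, array([0.0035, 0.1476])), (array([282.5, 246.5]), 18, array([0.0044, 0.1169])), (array([269.5, 226.5]), 22, array([0.0288, 0.0404])), (array([299.5, 212. ]), 21, array([-0.0576, -0.0017])), (array([275.5, 206.5]), 10, array([ 0.004 , -0.0345]))]
(array([ 0.0071,  0.0139, -0.0004]), array([-0., -0., 24.]))
(array([ 0.0063,  0.0157, -0.0004]), array([-0., -0., 24.]))
```

Emit:
move_arm:
  linear:
    - [0.012, 0, 0]
    - [0.018, 0.004, 0]
    - [0.015, 0.01, 0]
    - [0.007, 0.0148, 0]
    - [0.007, 0.0148, 0]
  twist:
    - [0, 0, 0]
    - [0, 0, 8]
    - [0, 0, 16]
    - [0, 0, 24]
    - [0, 0, 24]
  fingers: [0.66, 0.66, 0.66, 0.66, 0.66]

```text
clock: 5.22
tcp_pos: [0.5469, -0.0904, 0.0587]
tcp_rot: [0.423, -3.113, 0.0]
contact_force: [0.1, 0.2, -0.2]
width: 0.17
```

```bash
python3 - <<'E'
from h import *
where();print(G((-.01,-.001),.059,0),plug('white')[-2:])
E
```

```text
t 5.225 board [-0.0858 -0.0011] z 0.0587 head 0.11 w 0.16953906498182744 F [ 0.1  0.2 -0.2] j7 1.881655051892058
(array([-0.0758, -0.0001, -0.0003]), array([-0. , -0. ,  0.1])) [(array([269.5, 226.5]), 22, array([0.0288, 0.0404])), (array([299., 212.]), 20, array([-0.0562, -0.0019]))]
```

Emit:
move_arm:
  linear:
    - [-0.008, 0, 0]
    - [-0.016, 0, 0]
    - [-0.024, 0, 0]
    - [-0.032, 0, 0]
    - [-0.04, 0, 0]
    - [-0.048, 0, 0]
    - [-0.056, 0, 0]
    - [-0.063, 0, 0]
    - [-0.069, 0, 0]
    - [-0.073, 0, 0]
    - [-0.076, 0, 0]
    - [-0.077, 0, 0]
  twist:
    - [0, 0, 0]
    - [0, 0, 0]
    - [0, 0, 0]
    - [0, 0, 0]
    - [0, 0, 0]
    - [0, 0, 0]
    - [0, 0, 0]
    - [0, 0, 0]
    - [0, 0, 0]
    - [0, 0, 0]
    - [0, 0, 0]
    - [0, 0, 0]
  fingers: [0.66, 0.66, 0.66, 0.66, 0.66, 0.66, 0.66, 0.66, 0.66, 0.66, 0.66, 0.66]

```text
clock: 6.78
tcp_pos: [0.6218, -0.0698, 0.0587]
tcp_rot: [-0.42, 3.113, -0.0]
contact_force: [0.0, 0.0, 0.5]
width: 0.173
```

```bash
python3 - <<'E'
from h import *
where();print(plug('white'))
b=snapshot("side")[170:280,245:370,::-1]
cv2.imwrite("pics/p3.png",cv2.resize(b,(500,440),interpolation=cv2.INTER_CUBIC))
E
```

```text
t 6.775 board [-0.0081 -0.0011] z 0.0587 head 0.03 w 0.17309464979969838 F [0.  0.  0.5] j7 1.852593060666756
[(array([269.5, 226.5]), 23, array([0.0288, 0.0404]))]
```

View pics/p3.png

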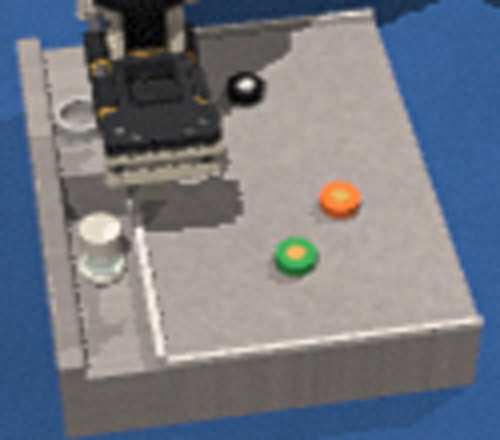

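```bash
python3 - <<'E'
from h import *
print(G((-.115,.1205),.12,-62))
E
```

```text
(array([ 0.1066,  0.1217, -0.0614]), array([-0.,  0., 62.]))
```

Emit:
move_arm:
  linear:
    - [0.02, 0, 0]
    - [0.03, 0, -0.03]
    - [0.045, 0, -0.061]
    - [0.07, 0.03, -0.061]
    - [0.09, 0.07, -0.061]
    - [0.1, 0.1, -0.061]
    - [0.107, 0.122, -0.061]
    - [0.107, 0.122, -0.061]
    - [0.107, 0.122, -0.061]
    - [0.107, 0.122, -0.061]
  twist:
    - [0, 0, 0]
    - [0, 0, 0]
    - [0, 0, 9]
    - [0, 0, 18]
    - [0, 0, 27]
    - [0, 0, 36]
    - [0, 0, 45]
    - [0, 0, 54]
    - [0, 0, 62]
    - [0, 0, 62]
  fingers: [0.66, 0.66, 0.66, 0.66, 0.66, 0.66, 0.66, 0.66, 0.66, 0.66]

```text
clock: 8.12
tcp_pos: [0.4861, 0.0196, 0.1197]
tcp_rot: [1.241, 2.886, -0.0]
contact_force: [-0.7, 0.9, -0.2]
width: 0.171
```

```bash
python3 - <<'E'
from h import *
where();print(G((-.115,.1205),.059,-62),plug('green'))
a=snapshot("top")[165:300,270:425,::-1];b=snapshot("side")[170:280,245:370,::-1]
cv2.imwrite("pics/p4.png",np.hstack([cv2.resize(a,(399,348),interpolation=cv2.INTER_CUBIC),cv2.resize(b,(395,348),interpolation=cv2.INTER_CUBIC)]))
E
```

```text
t 8.125 board [-0.1154  0.121 ] z 0.1197 head -61.89 w 0.17075150269250794 F [-0.7  0.9 -0.2] j7 0.9650888977443853
(array([-0.0006,  0.0001,  0.0607]), array([-0. ,  0. ,  0.1])) [(array([318.5, 234. ]), 26, array([-0.095 ,  0.0836]))]
```

View pics/p4.png

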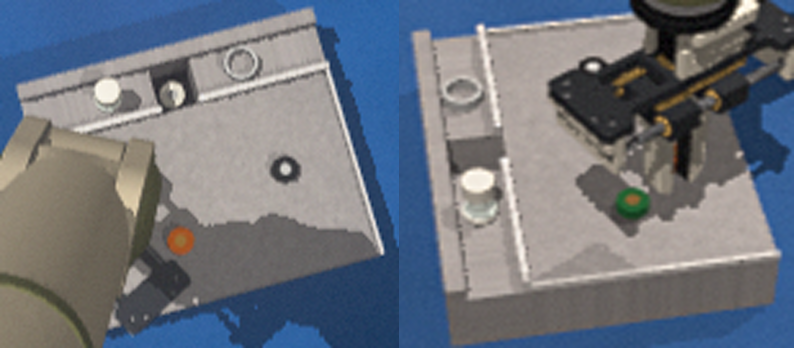

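The top view shows white down in the slot, at crop (172,95). Orange and black have not moved. Next, green.

Emit:
move_arm:
  linear:
    - [0, 0, 0.025]
    - [0, 0, 0.05]
    - [0, 0, 0.061]
    - [-0.01, 0, 0.061]
    - [-0.02, 0, 0.061]
    - [-0.03, 0, 0.061]
    - [-0.04, 0, 0.061]
    - [-0.05, 0, 0.061]
    - [-0.06, 0, 0.061]
    - [-0.07, 0, 0.061]
    - [-0.08, 0, 0.061]
    - [-0.09, 0, 0.061]
  twist:
    - [0, 0, 0]
    - [0, 0, 0]
    - [0, 0, 0]
    - [0, 0, 0]
    - [0, 0, 0]
    - [0, 0, 0]
    - [0, 0, 0]
    - [0, 0, 0]
    - [0, 0, 0]
    - [0, 0, 0]
    - [0, 0, 0]
    - [0, 0, 0]
  fingers: [0.66, 0.66, 0.66, 0.66, 0.66, 0.66, 0.66, 0.66, 0.66, 0.66, 0.66, 0.66]

```text
clock: 9.78
tcp_pos: [0.5485, -0.0465, 0.0586]
tcp_rot: [-1.243, -2.885, 0.0]
contact_force: [-0.2, 0.3, 0.9]
width: 0.172
```

```bash
python3 - <<'E'
from h import *
where();print(plug('green'),plug('orange'))
E
```

```text
t 9.775 board [-0.0727  0.0408] z 0.0586 head -61.96 w 0.1719122652962691 F [-0.2  0.3  0.9] j7 1.099177771829514
[] [(array([329.5, 219.5]), 27, array([-0.1341,  0.037 ])), (array([293.7, 194. ]), 23, array([-0.0551, -0.0818]))]
```

Emit:
move_arm:
  linear:
    - [-0.01, 0, 0]
    - [-0.019, 0, 0]
    - [-0.025, 0, 0]
    - [-0.028, 0, 0]
    - [-0.028, 0, 0]
    - [-0.01, 0, 0]
    - [0.01, 0, 0]
    - [0.015, 0, -0.03]
    - [0.015, 0, -0.06]
    - [0.015, 0, -0.06]
  twist:
    - [0, 0, 0]
    - [0, 0, 0]
    - [0, 0, 0]
    - [0, 0, 0]
    - [0, 0, 0]
    - [0, 0, 0]
    - [0, 0, 0]
    - [0, 0, 0]
    - [0, 0, 0]
    - [0, 0, 0]
  fingers: [0.66, 0.66, 0.66, 0.66, 0.66, 0.66, 0.66, 0.66, 0.66, 0.66]

```text
clock: 11.12
tcp_pos: [0.5376, -0.0337, 0.1203]
tcp_rot: [1.24, 2.884, 0.003]
contact_force: [0.1, -0.4, -0.5]
width: 0.169
```

```bash
python3 - <<'E'
from h import *
where();print(plug('green'),G((-.09,0),.12,0),G((-.11,-.001),.12,0))
for p,c,b in blobs(snapshot("top"),(270,165,425,295))['green']: print(p,c,b,toboard(g0,Y,ray("top",p,.065)))
E
```

```text
t 11.125 board [-0.0798  0.056 ] z 0.1203 head -61.88 w 0.16944058553644 F [ 0.1 -0.4 -0.5] j7 1.046223678681745
[(array([297.7, 213.5]), 24, array([-0.0538, -0.0019]))] (array([-0.0449, -0.0351, -0.0008]), array([  0.1,   0.1, -61.9])) (array([-0.0363, -0.0532, -0.0008]), array([  0.1,   0.1, -61.9]))
```

Emit:
move_arm:
  linear:
    - [-0.01, -0.01, 0]
    - [-0.02, -0.02, 0]
    - [-0.03, -0.03, 0]
    - [-0.044, -0.04, 0]
    - [-0.044, -0.04, 0]
    - [-0.044, -0.04, 0.02]
    - [-0.044, -0.04, 0.04]
    - [-0.044, -0.04, 0.055]
    - [-0.044, -0.04, 0.061]
    - [-0.044, -0.04, 0.061]
  twist:
    - [0, 0, -10]
    - [0, 0, -20]
    - [0, 0, -30]
    - [0, 0, -40]
    - [0, 0, -50]
    - [0, 0, -60]
    - [0, 0, -62]
    - [0, 0, -62]
    - [0, 0, -62]
    - [0, 0, -62]
  fingers: [0.66, 0.66, 0.66, 0.66, 0.66, 0.66, 0.66, 0.66, 0.66, 0.66]

```text
clock: 12.48
tcp_pos: [0.5385, -0.0943, 0.0572]
tcp_rot: [0.42, -3.112, -0.0]
contact_force: [0.1, -0.1, 0.1]
width: 0.169
```

```bash
python3 - <<'E'
from h import *
where();print(plug('green'),G((-.0085,-.001),.059,0))
E
```

```text
t 12.475 board [-0.095  -0.0027] z 0.0572 head 0.02 w 0.16857295911112166 F [ 0.1 -0.1  0.1] j7 1.881582310387473
[(array([297.8, 213.5]), 24, array([-0.0541, -0.0019]))] (array([-0.0862,  0.0018, -0.0014]), array([-0., -0.,  0.]))
```

Fine. I push in, easing to y ≈ -0.001.

Emit:
move_arm:
  linear:
    - [-0.012, 0, -0.001]
    - [-0.02, 0, -0.001]
    - [-0.028, 0.001, -0.001]
    - [-0.036, 0.001, -0.001]
    - [-0.044, 0.0015, -0.001]
    - [-0.052, 0.0015, -0.001]
    - [-0.06, 0.0015, -0.001]
    - [-0.068, 0.0015, -0.001]
    - [-0.076, 0.0015, -0.001]
    - [-0.082, 0.0015, -0.001]
    - [-0.086, 0.0015, -0.001]
    - [-0.087, 0.0015, -0.001]
  twist:
    - [0, 0, 0]
    - [0, 0, 0]
    - [0, 0, 0]
    - [0, 0, 0]
    - [0, 0, 0]
    - [0, 0, 0]
    - [0, 0, 0]
    - [0, 0, 0]
    - [0, 0, 0]
    - [0, 0, 0]
    - [0, 0, 0]
    - [0, 0, 0]
  fingers: [0.66, 0.66, 0.66, 0.66, 0.66, 0.66, 0.66, 0.66, 0.66, 0.66, 0.66, 0.66]

```text
clock: 14.02
tcp_pos: [0.6225, -0.07, 0.0586]
tcp_rot: [-0.421, 3.113, -0.0]
contact_force: [-0.0, -1.0, -0.8]
width: 0.169
```

```bash
python3 - <<'E'
from h import *
where();print(plug('green'),plug('orange'))
d=np.array([np.cos(np.radians(-25)),np.sin(np.radians(-25))]);p=np.array([-.134,.037])-.045*d;print(p,G(p,.12,-25))
E
```

```text
t 14.025 board [-0.0075 -0.0015] z 0.0586 head 0.04 w 0.16884689850959603 F [-0.  -1.  -0.8] j7 1.8482879246239254
[] [(array([329.5, 219.5]), 27, array([-0.1341,  0.037 ])), (array([281.5, 182.5]), 14, array([-0.0276, -0.1383]))]
[-0.17478385  0.05601782] (array([ 0.1669,  0.0576, -0.0614]), array([-0., -0., 25.]))
```

Emit:
move_arm:
  linear:
    - [0.02, 0, 0]
    - [0.03, 0, -0.03]
    - [0.045, 0, -0.061]
    - [0.08, 0.02, -0.061]
    - [0.12, 0.04, -0.061]
    - [0.15, 0.05, -0.061]
    - [0.167, 0.058, -0.061]
    - [0.167, 0.058, -0.061]
    - [0.167, 0.058, -0.061]
  twist:
    - [0, 0, 0]
    - [0, 0, 0]
    - [0, 0, 0]
    - [0, 0, 8]
    - [0, 0, 16]
    - [0, 0, 25]
    - [0, 0, 25]
    - [0, 0, 25]
    - [0, 0, 25]
  fingers: [0.66, 0.66, 0.66, 0.66, 0.66, 0.66, 0.66, 0.66, 0.66]

```text
clock: 15.25
tcp_pos: [0.4471, -0.0585, 0.1198]
tcp_rot: [0.263, 3.129, 0.0]
contact_force: [1.3, -0.5, -0.6]
width: 0.17
```

```bash
python3 - <<'E'
from h import *
where();print(plug('orange'),G((-.1748,.056),.059,-25))
a=snapshot("top")[165:300,270:425,::-1];b=snapshot("side")[170:280,245:370,::-1]
cv2.imwrite("pics/p5.png",np.hstack([cv2.resize(a,(399,348),interpolation=cv2.INTER_CUBIC),cv2.resize(b,(395,348),interpolation=cv2.INTER_CUBIC)]))
E
```

```text
t 15.25 board [-0.1736  0.056 ] z 0.1198 head -24.95 w 0.16999163271906081 F [ 1.3 -0.5 -0.6] j7 1.5323441138007106
[(array([329.5, 219.5]), 27, array([-0.1341,  0.037 ])), (array([360. , 187.5]), 12, array([-0.2479, -0.0788])), (array([342. , 178.5]), 11, array([-0.2057, -0.1276])), (array([351. , 170.5]), 12, array([-0.241 , -0.1605]))] (array([ 0.0012, -0.0005,  0.0607]), array([0. , 0.1, 0. ]))
```

View pics/p5.png

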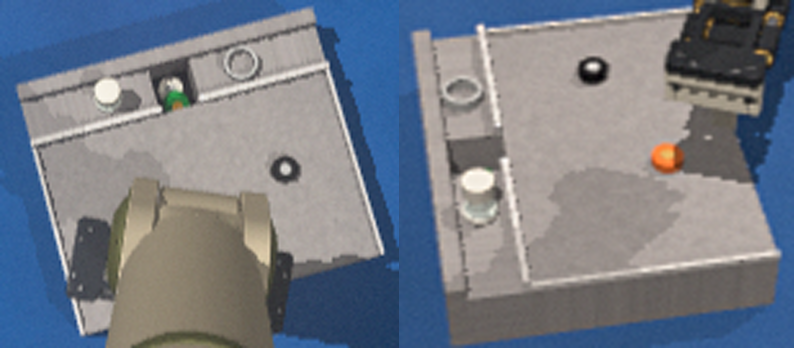

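White is at the far end of the slot. Green is at crop (177,100), near the gate and possibly leaning. I zoom in on it.

```bash
python3 - <<'E'
from h import *
im=snapshot("top")
for k in('green','white'):
  for p,c,b in blobs(im,(326,186,352,212))[k]: print(k,p,c,b,[(z,np.round(toboard(g0,Y,ray("top",p,z)),4)) for z in(.055,.03,.01)])
cv2.imwrite("pics/p6.png",cv2.resize(im[180:220,315:365,::-1],(600,480),interpolation=cv2.INTER_CUBIC))
E
```

```text
green [338.5 203.5] 19 (335, 201, 8, 5) [(0.055, array([0.009, 0.001])), (0.03, array([ 0.014 , -0.0014])), (0.01, array([ 0.0179, -0.0032]))]
white [329. 208.] 13 (326, 207, 7, 3) [(0.055, array([0.0038, 0.0288])), (0.03, array([0.0086, 0.0271])), (0.01, array([0.0125, 0.0257]))]
white [349. 202.] 9 (347, 201, 5, 3) [(0.055, array([ 0.0056, -0.0274])), (0.03, array([ 0.0105, -0.0303])), (0.01, array([ 0.0144, -0.0326]))]
white [337.5 198. ] 11 (335, 196, 6, 4) [(0.055, array([ 0.0243, -0.0004])), (0.03, array([ 0.0296, -0.0028])), (0.01, array([ 0.0338, -0.0047]))]
```

View pics/p6.png

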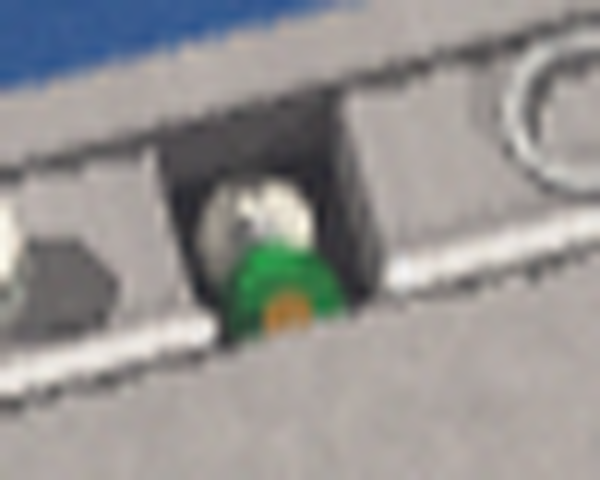

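Green is clipped by the board's edge, so it lies below the top with its inlay past the gate: it is in. Next, orange.

Emit:
move_arm:
  linear:
    - [0.001, 0, 0.025]
    - [0.001, 0, 0.05]
    - [0.001, 0, 0.061]
    - [-0.012, 0, 0.061]
    - [-0.024, 0, 0.061]
    - [-0.034, 0, 0.061]
    - [-0.044, 0, 0.061]
    - [-0.054, 0, 0.061]
    - [-0.064, 0, 0.061]
    - [-0.074, 0, 0.061]
    - [-0.084, 0, 0.061]
    - [-0.09, 0, 0.061]
  twist:
    - [0, 0, 0]
    - [0, 0, 0]
    - [0, 0, 0]
    - [0, 0, 0]
    - [0, 0, 0]
    - [0, 0, 0]
    - [0, 0, 0]
    - [0, 0, 0]
    - [0, 0, 0]
    - [0, 0, 0]
    - [0, 0, 0]
    - [0, 0, 0]
  fingers: [0.66, 0.66, 0.66, 0.66, 0.66, 0.66, 0.66, 0.66, 0.66, 0.66, 0.66, 0.66]

```text
clock: 16.95
tcp_pos: [0.5354, -0.0736, 0.0586]
tcp_rot: [0.263, 3.13, -0.0]
contact_force: [-1.2, 0.5, 0.3]
width: 0.168
```

```bash
python3 - <<'E'
from h import *
where();print(plug('orange'))
E
```

```text
t 16.95 board [-0.0925  0.0182] z 0.0586 head -24.96 w 0.16789789555385284 F [-1.2  0.5  0.3] j7 1.5619099456786432
[(array([306., 218.]), 16, array([-0.0731,  0.0209])), (array([322., 200.]), 12, array([-0.1293, -0.0435])), (array([305.5, 192. ]), 13, array([-0.0895, -0.0849])), (array([326. , 188.7]), 16, array([-0.15  , -0.0896]))]
```

Emit:
move_arm:
  linear:
    - [-0.01, 0, 0]
    - [-0.018, 0, 0]
    - [-0.023, 0, 0]
    - [-0.025, 0, 0]
    - [-0.025, 0, 0]
    - [-0.012, 0, 0]
    - [0, -0.002, 0]
    - [0.003, -0.008, 0]
    - [0, -0.014, 0]
    - [-0.008, -0.0174, 0]
    - [-0.008, -0.0174, 0]
  twist:
    - [0, 0, 0]
    - [0, 0, 0]
    - [0, 0, 0]
    - [0, 0, 0]
    - [0, 0, 0]
    - [0, 0, 0]
    - [0, 0, 0]
    - [0, 0, -8]
    - [0, 0, -16]
    - [0, 0, -25]
    - [0, 0, -25]
  fingers: [0.66, 0.66, 0.66, 0.66, 0.66, 0.66, 0.66, 0.66, 0.66, 0.66, 0.66]

```text
clock: 18.38
tcp_pos: [0.5391, -0.0924, 0.0588]
tcp_rot: [-0.418, 3.113, 0.0]
contact_force: [0.5, 0.1, 0.3]
width: 0.172
```

```bash
python3 - <<'E'
from h import *
where();print(plug('orange'),G((-.0085,-.001),.059,0))
E
```

```text
t 18.375 board [-0.0939 -0.001 ] z 0.0588 head -0.07 w 0.17212720678649823 F [0.5 0.1 0.3] j7 1.852234472379109
[(array([298.5, 213.8]), 26, array([-0.0558,  0.0013])), (array([305.3, 194.9]), 12, array([-0.0868, -0.0726]))] (array([-0.0856, -0.0001, -0.0004]), array([ 0. , -0. , -0.2]))
```

Emit:
move_arm:
  linear:
    - [-0.012, 0, 0]
    - [-0.02, 0, 0]
    - [-0.028, 0, 0]
    - [-0.036, 0, 0]
    - [-0.044, 0, 0]
    - [-0.052, 0, 0]
    - [-0.06, 0, 0]
    - [-0.068, 0, 0]
    - [-0.076, 0, 0]
    - [-0.082, 0, 0]
    - [-0.0855, 0, 0]
    - [-0.0865, 0, 0]
  twist:
    - [0, 0, 0]
    - [0, 0, 0]
    - [0, 0, 0]
    - [0, 0, 0]
    - [0, 0, 0]
    - [0, 0, 0]
    - [0, 0, 0]
    - [0, 0, 0]
    - [0, 0, 0]
    - [0, 0, 0]
    - [0, 0, 0]
    - [0, 0, 0]
  fingers: [0.66, 0.66, 0.66, 0.66, 0.66, 0.66, 0.66, 0.66, 0.66, 0.66, 0.66, 0.66]

```text
clock: 19.92
tcp_pos: [0.6232, -0.0689, 0.0586]
tcp_rot: [0.421, -3.113, -0.0]
contact_force: [-0.1, -0.2, 0.1]
width: 0.17
```

Emit:
move_arm:
  linear:
    - [0.02, 0, 0]
    - [0.03, 0, -0.03]
    - [0.045, 0, -0.06]
    - [0.08, 0.02, -0.08]
    - [0.12, 0.05, -0.1]
    - [0.15, 0.1, -0.12]
    - [0.167, 0.15, -0.12]
    - [0.167, 0.2, -0.12]
    - [0.167, 0.2, -0.12]
  twist:
    - [0, 0, 0]
    - [0, 0, 0]
    - [0, 0, 0]
    - [0, 0, 0]
    - [0, 0, 0]
    - [0, 0, 0]
    - [0, 0, 0]
    - [0, 0, 0]
    - [0, 0, 0]
  fingers: [0.66, 0.66, 0.66, 0.66, 0.66, 0.66, 0.66, 0.66, 0.66]

```text
clock: 21.05
tcp_pos: [0.4081, 0.0826, 0.179]
tcp_rot: [-0.43, 3.111, 0.001]
contact_force: [0.4, -0.2, 0.6]
width: 0.172
```

```bash
python3 - <<'E'
from h import *
where()
a0=snapshot("top");b=snapshot("side")[170:280,245:370,::-1];a=a0[165:300,270:425,::-1];c=a0[185:215,320:360,::-1]
q=np.hstack([cv2.resize(a,(399,348),interpolation=cv2.INTER_CUBIC),cv2.resize(b,(395,348),interpolation=cv2.INTER_CUBIC)])
z=np.zeros((240,794,3),np.uint8);z[:,:320]=cv2.resize(c,(320,240),interpolation=cv2.INTER_CUBIC)
cv2.imwrite("pics/p7.png",np.vstack([q,z]))
E
```

```text
t 21.05 board [-0.174   0.2024] z 0.179 head 0.38 w 0.17247715000837985 F [ 0.4 -0.2  0.6] j7 1.4749680390984572
```

View pics/p7.png

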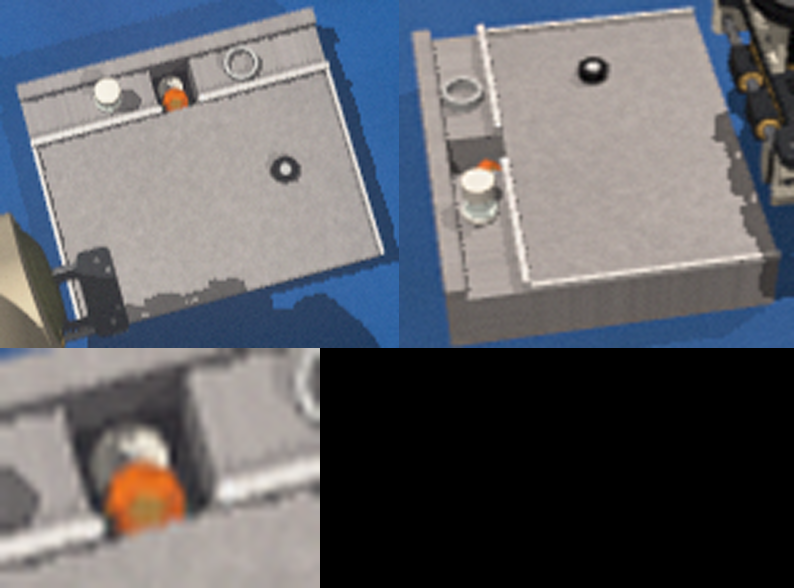

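```bash
python3 - <<'E'
from h import *
im=snapshot("side");h=cv2.cvtColor(im,cv2.COLOR_RGB2HSV)
m=(h[:,:,0]<20)&(h[:,:,1]>110);yy,xx=np.nonzero(m[212:235,255:290]);print('side px x',xx.min()+255,xx.max()+255,'y',yy.min()+212,yy.max()+212)
t=snapshot("top");ht=cv2.cvtColor(t,cv2.COLOR_RGB2HSV)
mt=(ht[:,:,0]<22)&(ht[:,:,1]>110);y2,x2=np.nonzero(mt[188:215,325:355]);print('top px',x2.min()+325,x2.max()+325,y2.min()+188,y2.max()+188)
c=camera_model("side");E=np.linalg.inv(c['extrinsics'])
def proj(w): q=c['K']@(E@np.r_[w,1])[:3];return q[:2]/q[2]
B=R.from_euler('z',Y,degrees=True).as_matrix()[:2,:2];cen=((x2.min()+x2.max())/2,y2.min())
for z in(.06,.055,.05,.045,.04,.035,.03,.025):
    w=ray("top",cen,z);b=toboard(g0,Y,w);C=g0+B@(b-[.0135,0]) # farthest rim point -> centre if flat
    P=np.array([proj(np.r_[C+.014*np.array([np.cos(a),np.sin(a)])+np.array([.0031,0]),z]) for a in np.linspace(0,6.28,60)])
    print(z,'centre',np.round(toboard(g0,Y,C),4),'side x',P[:,0].min().round(1),P[:,0].max().round(1),'y',P[:,1].min().round(1),P[:,1].max().round(1))
k=['black','jar'];print([np.round(x[0]) for x in blobs(t,(370,220,392,242))['black']])
E
```

```text
side px x 270 276 y 220 223
top px 333 342 199 207
0.06 centre [0.7825 0.7563] side x -261.2 -232.4 y 665.6 696.0
0.055 centre [0.7868 0.759 ] side x -263.0 -234.3 y 669.2 699.7
0.05 centre [0.7912 0.7617] side x -264.9 -236.1 y 672.8 703.4
0.045 centre [0.7955 0.7644] side x -266.7 -238.0 y 676.5 707.0
0.04 centre [0.7998 0.7672] side x -268.5 -239.8 y 680.1 710.7
0.035 centre [0.8041 0.7699] side x -270.3 -241.6 y 683.6 714.4
0.03 centre [0.8084 0.7726] side x -272.1 -243.4 y 687.2 718.0
0.025 centre [0.8127 0.7753] side x -273.9 -245.3 y 690.8 721.6
[]
```

```bash
python3 - <<'E'
from h import *
c=camera_model("side");E=np.linalg.inv(c['extrinsics'])
def proj(w): q=c['K']@(E@np.r_[w,1])[:3];return q[:2]/q[2]
B=R.from_euler('z',Y,degrees=True).as_matrix()[:2,:2];cen=(337.5,198.5)
for z in(.06,.055,.05,.045,.04,.035,.03,.025):
    b=toboard(g0,Y,ray("top",cen,z));C=g0+B@(b-[.0135,0])
    P=np.array([proj(np.r_[C+.014*np.array([np.cos(a),np.sin(a)])+np.array([.0031,0]),z]) for a in np.linspace(0,6.28,60)])
    print(z,'centre',np.round(toboard(g0,Y,C),4),'side x',P[:,0].min().round(1),P[:,0].max().round(1),'ymin',P[:,1].min().round(1))
E
```

```text
0.06 centre [0.0084 0.0004] side x 270.1 280.5 ymin 213.9
0.055 centre [ 0.0094 -0.0001] side x 269.8 280.2 ymin 215.2
0.05 centre [ 0.0105 -0.0005] side x 269.5 279.9 ymin 216.4
0.045 centre [ 0.0115 -0.001 ] side x 269.2 279.6 ymin 217.7
0.04 centre [ 0.0126 -0.0015] side x 269.0 279.2 ymin 218.9
0.035 centre [ 0.0136 -0.0019] side x 268.7 278.9 ymin 220.1
0.03 centre [ 0.0147 -0.0024] side x 268.4 278.6 ymin 221.4
0.025 centre [ 0.0158 -0.0029] side x 268.1 278.3 ymin 222.6
```

Orange's upper face comes out at about z = 0.035 m, well under the 0.047 m limit. The arm is clear of everything, so I hand in.

```bash
python3 -c "
from h import *
where();sign_off()"
```

```text
t 21.25 board [-0.1739  0.1982] z 0.1786 head -0.05 w 0.16903036327380544 F [-0.6  0.1  0.7] j7 1.4769151288835074
the job is handed in; nothing more can be done
```

I pushed the white, green and orange plugs, in that order, through the gate into the slot and handed the job in at 21.3 s. Each plug was pushed flat between the two partly open fingertips, first to a point in front of the gate and then straight through. None was picked up.

**Slot:** My last pictures show the board clear except for the black plug.
- **Orange** is on top, with its upper face at about z = 0.035 m from the two views. That puts its centre about 25 mm below the board's top.
- **White** shows behind it, deeper in the slot.
- **Green** was seen in the slot after its own push but is now hidden under orange, so I could not check its final position directly.

**Other things:** The black plug, jar and bangle look unmoved in the pictures. My last numeric check of the black plug found nothing in its mask, so that one is by eye only. I did not check the mug, glasses, tape or ink bottle again; the arm stayed well above the desk or over the board.

**Measurement:** The two cameras disagreed by up to about 4 mm at the start. I corrected for that, and the gate's clearance was enough.

**Arm:** It stands clear at z = 0.18 m with a contact force under 1 N.

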